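# Start a coach screw square with the socket key

## Robot

A 6-joint arm with a two-finger parallel gripper is mounted at the origin on the work surface; the furniture and walls round the work are solid. World frame = base frame: x ahead of the robot, y to its left, z up, the work surface at z = 0. Lengths are in m, angles in degrees, forces in N, time in s.
With the tool pointing down it reaches from about 0.375 to 0.9 m from the base axis. Payload 3.1 kg.
Tool frame: the origin (TCP) lies between the finger pads; the fingertips stand 11 mm ahead of it and the grasp point (between the pads) lies 8 mm behind it; z points along the fingers, y is the line along which they close (so a half turn about z gives the same grasp; the last joint's range is limited). The gripper opens to 87 mm and grips with 3 to 60 N. Pads are 19 mm wide; open, the fingers measure 117 mm over their backs; the gripper's body (75 mm by 190 mm) begins 51 mm behind the grasp point.
Start: joints at [-84.368, 30.224, 82.088, -0, 67.689, -10.227], TCP at [0.171, -0.601, 0.234] pointing down, gripper open.
Joint ranges: [-176.69, 176.69], [-43.24, 126.21], [12.49, 139.97], [-82, 262], [0, 151.66], [-163.58, 163.58]. Speed limits (degrees/s): [159.86, 159.86, 180, 180, 180, 180].

## Interface

Orientations are given as a 3x3 rotation matrix whose columns are the frame's x, y, z axes.
In Python, from rig import bot, viewer, workorder, nets gives the robot as it stands. The module is installed in compiled form; this text tells all that it offers.
- The arm moves only by the tool move_arm, never from a script. Its argument "increments" is a list of rows, each a list of 7 numbers: the shift along the tool's x, y, z normalised to -1 to 1, where 1 is 0.3 m, then the turn, a rotation vector about the tool's x, y, z normalised to -1 to 1, where 1 is pi rad, then the opening, from 0 (shut) to 1 (fully open). In form: [[tx, ty, tz, wx, wy, wz, grip], ...]. A call has 1 to 10 rows; each row is the pose to reach, as a shift and turn from the pose commanded when the call began, along the tool's axes at that moment, turning the shorter way round; what a row does not reach only later rows make up. A row lasts 1/12 s, in which the tool goes at most 41.7 mm and 7.16 degrees, less where a joint would pass 70% of its speed; a pose out of reach is approached as far as the arm can. A call with a number of a shift or a turn outside -1 to 1 is refused whole. A call with a gripper value outside its range is refused whole. The fingers move at their own pace and stop on an object; the grip force is fixed at half the most. Time passes only in rows, so rows that repeat a pose let the fingers close. It gives the time, the measured TCP pose, the force, the opening and the grip force at its end, in the units of the state.
- bot.read_state(): the state, without advancing time (a new reading comes with each control period).
- viewer.capture(name): name is "scene" or "top" or "wrist"; returns a dict with "image" (384x512x3 uint8, blue, green, red), "K" (3x3 intrinsics, pixels), "dist" ([k1, k2, p1, p2, k3] as OpenCV has them; the pictures are not rectified), "eye" and "orientation" of the camera in the world. Camera axes: x right, y up, looking along -z (the intrinsics and any distortion apply to the point x, -y, -z); pixel columns grow to the right and rows downward; lengths in m; the calibration is good to about 2 mm. A picture is of the moment at which its call begins. There is no depth.
- workorder.hand_in(): hands the job in; it is judged then, once.
Trained networks look in the newest picture that a camera, given by its name, has taken for a name from the list of things; names that differ only in an ending like _2 or _b are one class to them, and where a whole thing is asked for, a point or a joint stands for the part that bears it (a point fixed in the world has none). Each returns a list of dicts, best first, with "conf" (0 to 1); they miss things now and then, are a little off and sometimes report something else, mostly with a low value. They report only what shows in the picture. A call takes as long as a camera call. They do not tell look-alikes from the thing itself.
- nets.find_in(camera, thing): "location" ([column, row] in pixels, amid what is visible of it).
The state is a dict: "time_s": time; "joint_positions": joint angles; "qvel": joint speeds; "tau": joint torques, N m; "position": TCP position; "tcp_rot": TCP orientation; "force": force on the tool from outside, world axes, zero at the start; "moment": the same for the moment, N m; "opening": opening from 0.0 (shut) to 1.0 (fully open); "grasp_force": force on a finger pad.
Only numpy, scipy, OpenCV 4.12 (cv2) and the standard library are available. Lean on these libraries where they do the work, as an engineer would, in place of code of your own. Each camera call takes 0.05 s, during which the arm holds its last target. There are 200 camera calls.

## Task

One of the two square-headed coach screws in the timber on the bench still stands proud on its thread. Take the T-handled key with the wide square socket, set it down square and fully over the head of that screw without turning the screw, then turn the screw clockwise (seen from above) by about 60 degrees. Let go and leave the key standing upright on the screw.

Things in the scene. Friction and masses are not known exactly. Their poses are not given: they have to be found in the camera images.
- socket_key: Loose T-handled key of plain steel (0.35 kg), upright on the bench on its mouth, 96 mm tall. Origin: centre of its mouth (underside), z up. Square socket outside 42x42x30 mm, its hole 29x29, 20 deep, flats along x and y. On a 16 mm stem the bar to grip: 66 long along x, 18 wide along y, 20 tall, middle 86 mm above the origin. A like key on a slim round 30 mm foot is the wrong one.
- screw_seat (a point): Seat of the proud screw: on its axis, at the top of its round flange (50 mm wide), 63 mm above the bench. z up; x and y along the flats of the square head, turning with it. Head above it: 24x24 mm for 9 mm, then a cone 6 mm high. Fully on, the key's mouth rests on the flange, its sides along the flats (any of four ways), 2.5 mm play each side, 14 degrees in turning, and stands by itself.
- lag_screw (a joint): Turn of the proud screw, rad: 0 at the start, growing clockwise seen from above. Held by friction (0.08 N m), it stays where it is left and does not sink in this part of a turn. Stops at -0.6 and 2.4.
- sole: Fixed timber, 300 mm long (its y) x 90 x 38 mm, with a 4 mm steel strap on top. Origin: centre of its underside, z up. Two like screws sit on its midline 75 mm either side of the middle: the proud one has its flange 16 mm clear above the strap, the other's flange lies on the strap (home, fixed).
Not all that is in view belongs to the job. Leave any green or purple look-alike of the socket_key alone.

How it is judged:
By the outcome, as a careful person would: the job done as asked, in the order asked, and still so for the second after the job is handed in, with the robot touching nothing.
It also fails if it takes over 48 s, if anything falls off the work surface, if the arm or the gripper's body presses on something with over 40 N, if the wrist force passes 120 N, or if a joint passes its speed limit or range.

## Working session

There is one attempt and no reset: what is moved stays moved. The work goes in short steps, Python scripts to look and compute and a tool call to move; the robot and the scene stay as the last step left them, time stands still between calls to the robot, and variables do not carry over. Pictures are saved under pics/ and viewed, at most 10 in all, crops included, and the job is handed in when it is done.

Besides the shell and the picture viewer there is one more tool, called after "Request:" in YAML: its name, and indented under it one key for each argument. move_arm: Moves the arm, as the interface text tells. Its arguments: {"type":"object","properties":{"increments":{"type":"array"}},"required":["increments"]}

```bash
mkdir -p pics; cat > h.py <<'E'
import numpy as np, cv2
from rig import bot, viewer, workorder, nets
def cap(n,f=None):
    c=viewer.capture(n)
    if f: cv2.imwrite('pics/'+f,c['image'])
    return c
def ray(c,px):
    u=cv2.undistortPoints(np.array([[px]],float),np.array(c['K']),np.array(c['dist']))[0,0]
    return np.array(c['orientation'])@np.array([u[0],-u[1],-1.])
def at(c,px,z):
    d=ray(c,px);e=np.array(c['eye']);return e+d*(z-e[2])/d[2]
def proj(c,P):
    R=np.array(c['orientation']);p=(np.atleast_2d(P)-np.array(c['eye']))@R
    p=p*[1,-1,-1]
    return cv2.projectPoints(p,np.zeros(3),np.zeros(3),np.array(c['K']),np.array(c['dist']))[0][:,0]
E
python3 - <<'E'
from h import *
a=[]
for n in ("scene","top"):
    c=cap(n);a.append(c['image']);print(n,c['eye'])
    for t in("socket_key","screw_seat","sole"):
        for r in nets.find_in(n,t):
            print(n,t,r,[at(c,r['location'],z)[:2].round(3) for z in(0.04,.075)])
cv2.imwrite('pics/a.png',a[0]);cv2.imwrite('pics/b.png',a[1])
E
```

```text
scene [-0.33645798  0.44015448  0.7717112 ]
scene socket_key {'location': [140.5, 261.2], 'conf': 0.89} [array([0.375, 0.339]), array([0.341, 0.344])]
scene socket_key {'location': [171.0, 236.0], 'conf': 0.8} [array([0.419, 0.25 ]), array([0.383, 0.259])]
scene socket_key {'location': [123.7, 229.1], 'conf': 0.66} [array([0.495, 0.344]), array([0.456, 0.348])]
scene screw_seat {'location': [249.2, 163.0], 'conf': 0.5} [array([ 0.598, -0.053]), array([ 0.554, -0.029])]
scene sole {'location': [218.3, 179.9], 'conf': 0.8} [array([0.567, 0.059]), array([0.523, 0.078])]
top [0.39199502 0.02813971 1.01632294]
top socket_key {'location': [136.6, 202.5], 'conf': 0.8} [array([0.476, 0.345]), array([0.473, 0.334])]
top socket_key {'location': [175.3, 229.1], 'conf': 0.78} [array([0.405, 0.246]), array([0.404, 0.238])]
top socket_key {'location': [140.5, 244.1], 'conf': 0.71} [array([0.369, 0.334]), array([0.37 , 0.323])]
top screw_seat {'location': [280.7, 162.7], 'conf': 0.61} [array([ 0.57 , -0.031]), array([ 0.564, -0.029])]
top sole {'location': [256.2, 161.7], 'conf': 0.9} [array([0.575, 0.034]), array([0.568, 0.033])]
```

View pics/a.png

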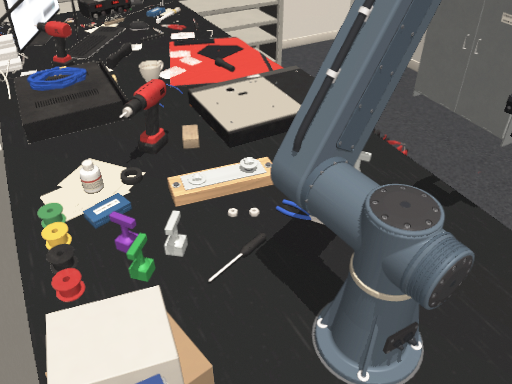

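View pics/b.png

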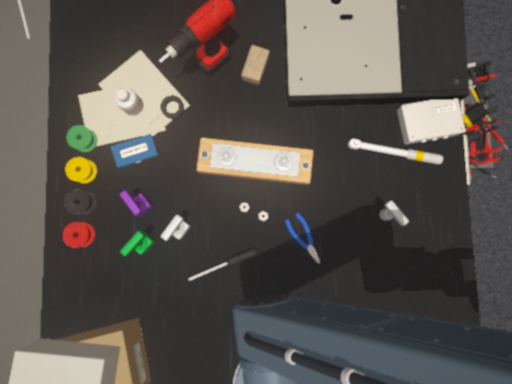

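Candidates (top view): purple (136,202), green (137,243), plain steel (175,229), and a second plain steel one (395,212) that looks round-footed. In the scene view the proud screw is the one at (249,163), and the home screw is at (197,180). I'll check both steel keys up close.

```bash
python3 - <<'E'
from h import *
c=cap("top");i=c['image'];s=cap("scene")['image']
f=lambda im,x,y,r=35:cv2.resize(im[y-r:y+r,x-r:x+r],(390,290) if 0 else (290,290),interpolation=cv2.INTER_CUBIC)
row1=np.hstack([f(i,175,229),f(i,395,212)]);row2=np.hstack([f(s,175,236),f(i,256,161,62)])
cv2.imwrite('pics/c.png',np.vstack([row1,row2]))
E
```

```text
(no output)
```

View pics/c.png

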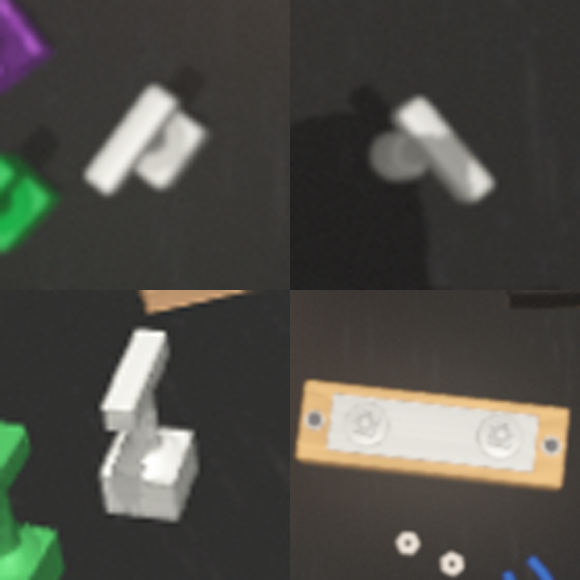

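The square-footed steel key is at top (175,229), and the one at (395,212) has the round foot. I'll measure the bar.

```bash
python3 - <<'E'
from h import *
c=cap("top")
q=np.array([(152,85),(178,103),(109,195),(85,175)])/290*70+[140-.5,194-.5]
P=np.array([at(c,p,.096) for p in q])[:,:2];print(P.round(4),P.mean(0))
print(np.linalg.norm(P-np.roll(P,1,0),axis=1))
d=(P[1]-P[2])+(P[0]-P[3]);print(np.degrees(np.arctan2(d[1],d[0])))
print(bot.read_state()['tcp_rot'])
q=np.array([(109-0,445)])
# screws in top
for p in [(500,436),(366,425)]:
    px=(np.array(p)-[290,290])/290*124+[194-.5,99-.5]
    print(px,[at(c,px,z).round(4) for z in(.063,.075)])
E
```

```text
[[0.4403 0.2314]
 [0.4293 0.2162]
 [0.377  0.2564]
 [0.389  0.2704]] [0.40891285 0.2436026 ]
[0.06445282 0.01872649 0.06599169 0.01837295]
-37.38408245710558
[[ 9.61931417e-01  2.73290959e-01 -2.14699476e-05]
 [ 2.73290959e-01 -9.61931417e-01 -5.24625166e-06]
 [-2.20863703e-05 -8.21008283e-07 -1.00000000e+00]]
[283.29310345 160.92758621] [array([ 0.5706, -0.0363,  0.063 ]), array([ 0.5684, -0.0354,  0.075 ])]
[225.99655172 156.22413793] [array([0.5869, 0.1106, 0.063 ]), array([0.5844, 0.1095, 0.075 ])]
```

```bash
cat >> h.py <<'E'
from scipy.spatial.transform import Rotation as Ro
def go(p,yaw,quiet=False):
    s=bot.read_state();R=np.array(s['tcp_rot']);a=np.radians(yaw)
    T=np.array([[np.cos(a),np.sin(a),0],[np.sin(a),-np.cos(a),0],[0,0,-1]])
    sh=R.T@(np.array(p)-s['position'])/.3; w=Ro.from_matrix(R.T@T).as_rotvec()/np.pi
    print('t',s['time_s'],'pos',np.round(s['position'],4),'yaw',np.degrees(np.arctan2(R[1,0],R[0,0])).round(2),'F',np.round(s['force'],1),'op',s['opening'],s['grasp_force'],'q',np.round(s['joint_positions'],1))
    print('inc',sh.round(4),w.round(4),'rows',np.linalg.norm(sh)*300/41.7,np.linalg.norm(w)*180/7.16)
E
```

Request:
move_arm:
  increments:
    - [0.977,-0.83,-0.22,0,0,-0.36,1]
    - [0.977,-0.83,-0.22,0,0,-0.36,1]
    - [0.977,-0.83,-0.22,0,0,-0.36,1]
    - [0.977,-0.83,-0.22,0,0,-0.36,1]
    - [0.977,-0.83,-0.22,0,0,-0.36,1]
    - [0.977,-0.83,-0.22,0,0,-0.36,1]
    - [0.977,-0.83,-0.22,0,0,-0.36,1]
    - [0.977,-0.83,-0.22,0,0,-0.36,1]
    - [0.977,-0.83,-0.22,0,0,-0.36,1]
    - [0.977,-0.83,-0.22,0,0,-0.36,1]

```text
time_s: 1.38
position: [0.3865, -0.2773, 0.3007]
tcp_rot: [[0.155, 0.988, 0.002], [0.988, -0.155, 0.001], [0.001, 0.002, -1.0]]
force: [-0.4, -1.0, -0.3]
opening: 0.997
grasp_force: 0.0
```

```bash
python3 -c "
from h import *
go([.52,-.04,.3],110)"
```

```text
t 1.3833 pos [ 0.3865 -0.2773  0.3007] yaw 81.11 F [-0.4 -1.  -0.3] op 0.9970959554184832 0.0 q [-49.2  13.8  97.8   0.1  68.4 -40.4]
inc [0.8503 0.3173 0.0041] [ 0.0007 -0.0003 -0.1605] rows 6.529033124734204 4.034922868877476
```

Request:
move_arm:
  increments:
    - [0.85,0.317,0,0,0,-0.16,1]
    - [0.85,0.317,0,0,0,-0.16,1]
    - [0.85,0.317,0,0,0,-0.16,1]
    - [0.85,0.317,0,0,0,-0.16,1]
    - [0.85,0.317,0,0,0,-0.16,1]
    - [0.85,0.317,0,0,0,-0.16,1]
    - [0.85,0.317,0,0,0,-0.16,1]
    - [0.85,0.317,0,0,0,-0.16,1]
    - [0.85,0.317,0,0,0,-0.16,1]
    - [0.85,0.317,0,0,0,-0.16,1]

```text
time_s: 2.22
position: [0.5195, -0.0458, 0.2995]
tcp_rot: [[-0.333, 0.943, -0.001], [0.943, 0.333, -0.001], [-0.0, -0.001, -1.0]]
force: [-0.4, -0.1, -1.0]
opening: 1.006
grasp_force: 0.0
```

```bash
python3 - <<'E'
from h import *
go([.52,.2,.28],142.6)
c=cap("wrist","d.png");print(c['eye'],c['orientation'],proj(c,[[.5695,-.036,.07]]))
print(nets.find_in("wrist","screw_seat"))
E
```

```text
t 2.2167 pos [ 0.5195 -0.0458  0.2995] yaw 109.47 F [-0.4 -0.1 -1. ] op 1.0058788864678712 0.0 q [-17.3  17.8  92.   -0.   70.2 -36.8]
inc [0.7719 0.2747 0.0645] [-0.0003  0.     -0.1841] rows 5.912961637241548 4.627101278106673
[0.49159672 0.03416869 0.45067864] [[ 9.42390769e-01 -3.18655356e-01 -1.01776239e-01]
 [ 3.34513250e-01  8.97053036e-01  2.88784931e-01]
 [-7.24180865e-04 -3.06193753e-01  9.51968939e-01]] [[293.5271003  166.23751677]]
[{'location': [295.4, 160.9], 'conf': 0.8}]
```

View pics/d.png

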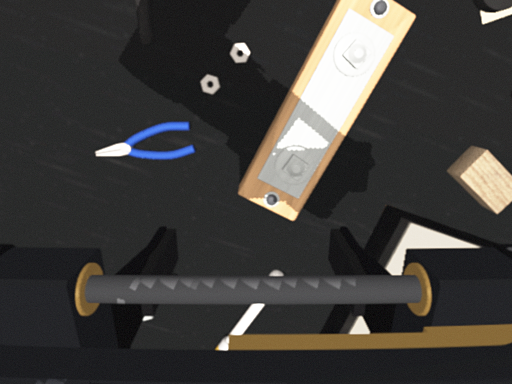

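The proud screw is at (294,167), where it was predicted, and the home screw is at (357,53). I'll enlarge the crop for the head orientation.

```bash
python3 - <<'E'
import cv2
i=cv2.imread('pics/d.png')[137:197,259:329]
i=cv2.normalize(i,None,0,255,cv2.NORM_MINMAX);cv2.imwrite('pics/e.png',cv2.resize(i,(700,600),interpolation=cv2.INTER_CUBIC))
E
```

```text
(no output)
```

View pics/e.png

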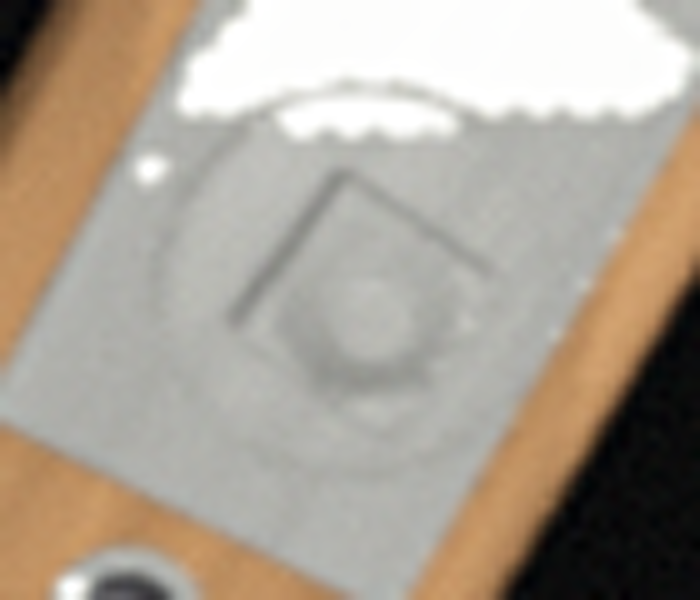

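Request:
move_arm:
  increments:
    - [0.77,0.275,0.06,0,0,-0.18,1]
    - [0.77,0.275,0.06,0,0,-0.18,1]
    - [0.77,0.275,0.06,0,0,-0.18,1]
    - [0.77,0.275,0.06,0,0,-0.18,1]
    - [0.77,0.275,0.06,0,0,-0.18,1]
    - [0.77,0.275,0.06,0,0,-0.18,1]
    - [0.77,0.275,0.06,0,0,-0.18,1]
    - [0.77,0.275,0.06,0,0,-0.18,1]

```text
time_s: 2.98
position: [0.5205, 0.2003, 0.2813]
tcp_rot: [[-0.788, 0.616, -0.0], [0.616, 0.788, -0.001], [0.0, -0.001, -1.0]]
force: [0.5, -1.0, -0.0]
opening: 0.997
grasp_force: 0.0
```

```bash
python3 - <<'E'
from h import *
go([.409,.2436,.16],142.6)
E
```

```text
t 2.9833 pos [0.5205 0.2003 0.2813] yaw 141.96 F [ 0.5 -1.  -0. ] op 0.99738208037444 0.0 q [  9.6  21.9  88.5  -0.   69.6 -42.4]
inc [ 0.3816 -0.1151  0.4044] [-0.0002 -0.     -0.0035] rows 4.08506754464425 0.08890648643980412
```

Request:
move_arm:
  increments:
    - [0.38,-0.115,0.4,0,0,-0.0035,1]
    - [0.38,-0.115,0.4,0,0,-0.0035,1]
    - [0.38,-0.115,0.4,0,0,-0.0035,1]
    - [0.38,-0.115,0.4,0,0,-0.0035,1]
    - [0.38,-0.115,0.4,0,0,-0.0035,1]
    - [0.38,-0.115,0.4,0,0,-0.0035,1]
    - [0.38,-0.115,0.4,0,0,-0.0035,1]

```text
time_s: 3.57
position: [0.4117, 0.242, 0.1622]
tcp_rot: [[-0.792, 0.611, 0.002], [0.611, 0.792, 0.0], [-0.002, 0.002, -1.0]]
force: [-0.1, 0.4, 0.4]
opening: 1.001
grasp_force: 0.0
```

```bash
python3 - <<'E'
from h import *
go([.409,.2436,.084],142.6)
c=cap("wrist","f.png")
a=np.radians(-37.4);X=np.array([np.cos(a),np.sin(a),0]);Y=np.array([-np.sin(a),np.cos(a),0])
C=np.array([.409,.2436,.096]);pp=[C+sx*.033*X+sy*.009*Y for sx,sy in((1,1),(1,-1),(-1,-1),(-1,1))]
i=c['image'].copy();cv2.polylines(i,[proj(c,pp).round().astype(int)],True,(0,0,255),1);cv2.imwrite('pics/f.png',i)
# screw measure from earlier pic: camera pose constants
d=dict(K=c['K'],dist=c['dist'],eye=[0.49159672,0.03416869,0.45067864],orientation=[[9.42390769e-01,-3.18655356e-01,-1.01776239e-01],[3.34513250e-01,8.97053036e-01,2.88784931e-01],[-7.24180865e-04,-3.06193753e-01,9.51968939e-01]])
f=lambda x,y:np.array([x/10-.5+259,y/10-.5+137])
A,B,D=[at(d,f(*p),.066) for p in((343,172),(235,322),(490,272))]
for v in(B-A,D-A):print(np.linalg.norm(v),np.degrees(np.arctan2(v[1],v[0])))
print((B+D)/2, at(d,f(347,280),.063))
E
```

```text
t 3.5667 pos [0.4117 0.242  0.1622] yaw 142.37 F [-0.1  0.4  0.4] op 1.0014060504884643 0.0 q [ 17.   25.4 107.1  -0.   47.4 -35.3]
inc [ 0.0107 -0.0018  0.2605] [ 0.0005  0.0005 -0.0013] rows 1.8755903526176505 0.03654678018942823
0.022939059381051244 -104.36900731208577
0.02263525803040679 -14.280130570805214
[ 0.57171516 -0.03619323  0.066     ] [ 0.5697152  -0.03534736  0.063     ]
```

View pics/f.png

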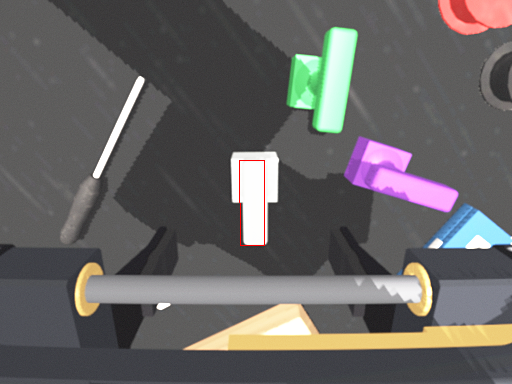

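Overlay fits the bar, at about (253,203), and green and purple are clear of the fingers. Descend and grip.

Request:
move_arm:
  increments:
    - [0.01,0,0.15,0,0,0,1]
    - [0.01,0,0.28,0,0,0,1]
    - [0.01,0,0.28,0,0,0,1]
    - [0.01,0,0.28,0,0,0,1]
    - [0.01,0,0.28,0,0,0,1]
    - [0.01,0,0.28,0,0,0,1]

```text
time_s: 4.12
position: [0.41, 0.2454, 0.0805]
tcp_rot: [[-0.793, 0.609, 0.006], [0.609, 0.793, 0.002], [-0.004, 0.006, -1.0]]
force: [-0.7, -0.0, 0.4]
opening: 1.002
grasp_force: 0.0
```

```bash
python3 - <<'E'
from h import *
go([.409,.2436,.078],142.6)
E
```

```text
t 4.1167 pos [0.41   0.2454 0.0805] yaw 142.45 F [-0.7 -0.   0.4] op 1.0017011491307712 0.0 q [ 17.5  34.2 110.6  -0.   34.8 -35. ]
inc [-0.001  -0.007   0.0082] [ 0.0018  0.0012 -0.0008] rows 0.07815694206669636 0.0577246844328108
```

Request:
move_arm:
  increments:
    - [0,-0.005,0.008,0,0,0,0.6]
    - [0,-0.005,0.008,0,0,0,0.3]
    - [0,-0.005,0.008,0,0,0,0]
    - [0,-0.005,0.008,0,0,0,0]
    - [0,-0.005,0.008,0,0,0,0]
    - [0,-0.005,0.008,0,0,0,0]
    - [0,-0.005,0.008,0,0,0,0]
    - [0,-0.005,0.008,0,0,0,0]

```text
time_s: 4.78
position: [0.4065, 0.2439, 0.0751]
tcp_rot: [[-0.793, 0.609, -0.0], [0.609, 0.793, -0.0], [0.0, -0.0, -1.0]]
force: [0.2, -0.3, -0.4]
opening: 0.478
grasp_force: 0.0
```

```bash
python3 - <<'E'
from h import *
go([.41,.2436,.23],142.6)
E
```

```text
t 4.7833 pos [0.4065 0.2439 0.0751] yaw 142.5 F [ 0.2 -0.3 -0.4] op 0.477874672429426 0.0 q [ 17.4  34.7 111.1  -0.   34.2 -35.1]
inc [-0.0098  0.0064 -0.5163] [-0.     -0.     -0.0006] rows 3.7152646650627896 0.014168460676212065
```

Request:
move_arm:
  increments:
    - [-0.005,0,-0.01,0,0,0,0]
    - [-0.005,0,-0.01,0,0,0,0]
    - [-0.005,0,-0.01,0,0,0,0]
    - [-0.005,0,-0.01,0,0,0,0]
    - [-0.005,0,-0.01,0,0,0,0]
    - [-0.005,0,-0.01,0,0,0,0]
    - [-0.005,0,-0.01,0,0,0,0]
    - [-0.005,0,-0.01,0,0,0,0]

```text
time_s: 5.45
position: [0.4081, 0.243, 0.0782]
tcp_rot: [[-0.793, 0.609, 0.001], [0.609, 0.793, 0.0], [-0.0, 0.001, -1.0]]
force: [2.1, 1.3, 0.2]
opening: 0.201
grasp_force: 29.8
```

```bash
python3 - <<'E'
from h import *
go([.41,.2436,.23],142.6)
E
```

```text
t 5.45 pos [0.4081 0.243  0.0782] yaw 142.49 F [2.1 1.3 0.2] op 0.20136883153035617 29.798866259479837 q [ 17.3  34.4 110.9   0.   34.7 -35.2]
inc [-0.0041  0.0057 -0.506 ] [ 0.0002  0.0002 -0.0006] rows 3.640461008925336 0.0169276779421937
```

Request:
move_arm:
  increments:
    - [0,0,-0.12,0,0,0,0]
    - [0,0,-0.25,0,0,0,0]
    - [0,0,-0.38,0,0,0,0]
    - [0,0,-0.5,0,0,0,0]
    - [0,0,-0.5,0,0,0,0]
    - [0,0,-0.5,0,0,0,0]
    - [0,0,-0.5,0,0,0,0]

```text
time_s: 6.03
position: [0.4058, 0.2423, 0.2268]
tcp_rot: [[-0.793, 0.609, -0.004], [0.609, 0.793, -0.001], [0.002, -0.003, -1.0]]
force: [-0.1, -1.0, -3.0]
opening: 0.205
grasp_force: 29.8
```

```bash
python3 - <<'E'
from h import *
go([.5705,-.036,.23],165.7)
c=cap("wrist");s=bot.read_state();R=np.array(s['tcp_rot']);p=np.array(s['position'])
i=c['image'].copy()
t=lambda *v:p+R@np.array(v)
for z,hx,hy in((-.018,.033,.009),(.078,.021,.021),(.048,.021,.021)):
    cv2.polylines(i,[proj(c,[t(a*hx,b*hy,z) for a,b in((1,1),(1,-1),(-1,-1),(-1,1))]).round().astype(int)],True,(0,0,255),1)
cv2.imwrite('pics/g.png',np.hstack([i[100:300,150:360],c['image'][100:300,150:360]]).repeat(1,0))
cv2.imwrite('pics/g.png',cv2.resize(cv2.imread('pics/g.png'),None,fx=1.9,fy=1.9))
E
```

```text
t 6.0333 pos [0.4058 0.2423 0.2268] yaw 142.49 F [-0.1 -1.  -3. ] op 0.20519568057365112 29.81069197616307 q [ 17.3  19.2 103.6  -0.   57.4 -35.2]
inc [-1.0002 -0.4018 -0.0114] [-0.0009 -0.0009 -0.1289] rows 7.755292924661991 3.241150937815015
```

View pics/g.png

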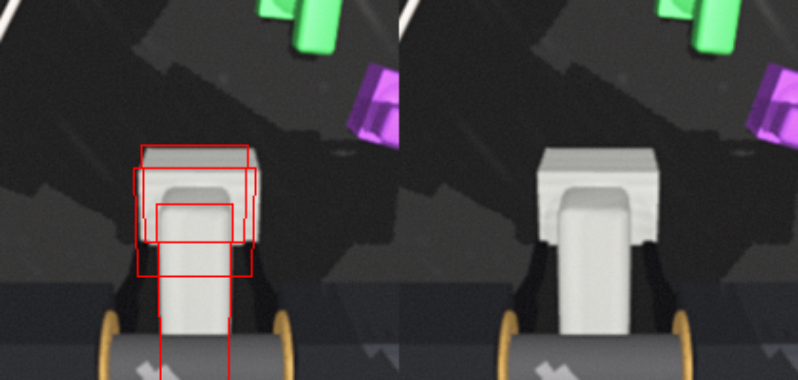

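Key is held straight: the bar end and socket lie within about 1–1.5 mm of the overlay. Carry to the screw.

Request:
move_arm:
  increments:
    - [-1,-0.402,0,0,0,-0.129,0]
    - [-1,-0.402,0,0,0,-0.129,0]
    - [-1,-0.402,0,0,0,-0.129,0]
    - [-1,-0.402,0,0,0,-0.129,0]
    - [-1,-0.402,0,0,0,-0.129,0]
    - [-1,-0.402,0,0,0,-0.129,0]
    - [-1,-0.402,0,0,0,-0.129,0]
    - [-1,-0.402,0,0,0,-0.129,0]
    - [-1,-0.402,0,0,0,-0.129,0]
    - [-1,-0.402,0,0,0,-0.129,0]

```text
time_s: 6.92
position: [0.5725, -0.0383, 0.2251]
tcp_rot: [[-0.968, 0.251, -0.004], [0.251, 0.968, 0.001], [0.004, -0.0, -1.0]]
force: [0.5, 0.9, -2.4]
opening: 0.202
grasp_force: 30.0
```

```bash
python3 - <<'E'
from h import *
go([.5698,-.0366,.175],165.7)
E
```

```text
t 6.9167 pos [ 0.5725 -0.0383  0.2251] yaw 165.45 F [ 0.5  0.9 -2.4] op 0.20217412115921848 29.993527941405773 q [-15.   26.9  89.9  -0.   63.4 -90.4]
inc [0.0094 0.0033 0.1669] [-0.0001 -0.0013 -0.0014] rows 1.2029794577151378 0.048135752646058544
```

Request:
move_arm:
  increments:
    - [0,0,0.08,0,0,-0.001,0]
    - [0,0,0.165,0,0,-0.001,0]
    - [0,0,0.165,0,0,-0.001,0]
    - [0,0,0.165,0,0,-0.001,0]
    - [0,0,0.165,0,0,-0.001,0]
    - [0,0,0.165,0,0,-0.001,0]
    - [0,0,0.165,0,0,-0.001,0]

```text
time_s: 7.5
position: [0.573, -0.0352, 0.18]
tcp_rot: [[-0.97, 0.243, 0.002], [0.243, 0.97, -0.001], [-0.003, 0.0, -1.0]]
force: [0.3, 0.1, -3.2]
opening: 0.207
grasp_force: 30.0
```

```bash
python3 - <<'E'
from h import *
go([.5698,-.0366,.160],165.7)
cs=[]
for n in("wrist","top","scene"):
    c=cap(n);i=c['image'];s=bot.read_state();R=np.array(s['tcp_rot']);p=np.array(s['position'])
    t=lambda *v:p+R@np.array(v)
    i=cv2.resize(i,None,fx=4,fy=4,interpolation=cv2.INTER_CUBIC)
    dr=lambda P,col:cv2.polylines(i,[(proj(c,P)*4+1.5).round().astype(int)],True,col,1)
    if n!="wrist" or 1:
        for z in(.078,.048):
            dr([t(a*.021,b*.021,z) for a,b in((1,1),(1,-1),(-1,-1),(-1,1))],(0,0,255))
        th=np.linspace(0,6.28,40);dr([[.5706+.025*np.cos(x),-.036+.025*np.sin(x),.063] for x in th],(255,0,0))
        dr([[.5846+.025*np.cos(x)+.0,.112+.025*np.sin(x),.047] for x in th],(0,200,0))
    u=(proj(c,[t(0,0,.085)])[0]*4).astype(int)
    x0=max(0,min(u[0]-133,2048-266));y0=max(0,u[1]-150)
    cs.append(i[y0:y0+300,x0:x0+266])
cv2.imwrite('pics/h.png',cv2.resize(np.hstack(cs),None,fx=1,fy=1))
E
```

```text
t 7.5 pos [ 0.573  -0.0352  0.18  ] yaw 165.92 F [ 0.3  0.1 -3.2] op 0.2065882291926894 29.993449626490474 q [-14.7  30.1  92.7   0.   57.  -90.6]
inc [ 0.0094 -0.0072  0.0666] [0.     0.0008 0.0012] rows 0.4867224049235716 0.037169499803967394
```

View pics/h.png

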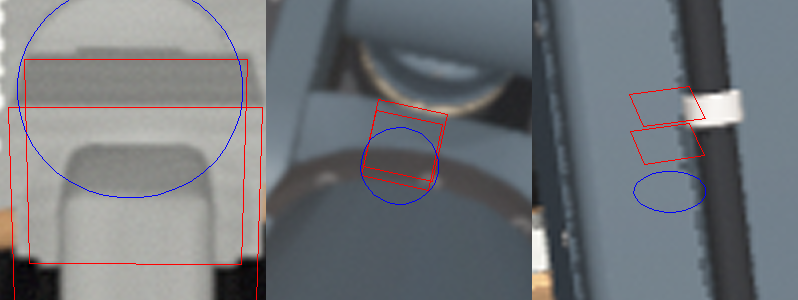

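Request:
move_arm:
  increments:
    - [0.009,-0.005,0.05,0,0,0.001,0]
    - [0.009,-0.005,0.05,0,0,0.001,0]
    - [0.009,-0.005,0.05,0,0,0.001,0]
    - [0.009,-0.005,0.05,0,0,0.001,0]
    - [0.009,-0.005,0.05,0,0,0.001,0]
    - [0.009,-0.005,0.05,0,0,0.001,0]

```text
time_s: 8.15
position: [0.5698, -0.0363, 0.1642]
tcp_rot: [[-0.969, 0.247, 0.001], [0.247, 0.969, -0.0], [-0.001, 0.0, -1.0]]
force: [-0.6, 0.6, -4.0]
opening: 0.202
grasp_force: 30.0
```

```bash
python3 - <<'E'
from h import *
for k in range(3):
    go([.5698,-.0363,.141],165.7); cap("wrist")
E
```

```text
t 8.15 pos [ 0.5698 -0.0363  0.1642] yaw 165.71 F [-0.6  0.6 -4. ] op 0.20247299756622705 29.9935547914356 q [-14.9  31.2  93.9   0.   54.9 -90.6]
inc [-0.      0.0001  0.0775] [0.     0.0004 0.0001] rows 0.5575543263486933 0.009992323852307644
t 8.2 pos [ 0.5697 -0.0363  0.1642] yaw 165.71 F [-0.3  0.  -2.6] op 0.20292186084619745 29.993471894413233 q [-14.9  31.2  93.9   0.   54.9 -90.6]
inc [-0.0003  0.0001  0.0772] [0.     0.0003 0.0001] rows 0.5557035226830951 0.008799633710211948
t 8.25 pos [ 0.5696 -0.0363  0.1641] yaw 165.71 F [ 0.8 -0.4 -2.9] op 0.20291028506590683 29.99344015493989 q [-14.9  31.2  93.9   0.   54.9 -90.6]
inc [-0.0006  0.0001  0.077 ] [0.     0.0003 0.0001] rows 0.5536391672019235 0.0071492181347518145
```

Request:
move_arm:
  increments:
    - [0,0,0.01,0,0,0,0]
    - [0,0,0.02,0,0,0,0]
    - [0,0,0.03,0,0,0,0]
    - [0,0,0.037,0,0,0,0]
    - [0,0,0.042,0,0,0,0]
    - [0,0,0.046,0,0,0,0]
    - [0,0,0.05,0,0,0,0]
    - [0,0,0.054,0,0,0,0]
    - [0,0,0.054,0,0,0,0]

```text
time_s: 9.05
position: [0.5699, -0.0363, 0.1498]
tcp_rot: [[-0.969, 0.247, 0.002], [0.247, 0.969, -0.001], [-0.002, -0.0, -1.0]]
force: [-3.0, -0.3, 10.3]
opening: 0.203
grasp_force: 30.0
```

```bash
python3 - <<'E'
from h import *
go([.5698,-.0363,.141],165.7); print(bot.read_state()['moment'])
E
```

```text
t 9.05 pos [ 0.5699 -0.0363  0.1498] yaw 165.72 F [-3.  -0.3 10.3] op 0.20329082110351063 29.991856617853045 q [-14.9  32.4  94.5  -0.   53.  -90.6]
inc [0.0003 0.0001 0.0294] [-0.      0.0006  0.0001] rows 0.21158898264248385 0.016075907334864702
[ 0.16249781  0.44689059 -0.00461913]
```

The rim is touching on the tool's +x side (about +16 mm in tool x, from the moment). I'll lift slightly, shift 3 mm toward tool +x and retry.

Request:
move_arm:
  increments:
    - [0,0,-0.012,0,0,0,0]
    - [0,0,-0.012,0,0,0,0]
    - [0.01,0,-0.012,0,0,0,0]
    - [0.01,0,-0.012,0,0,0,0]
    - [0.01,0,-0.006,0,0,0,0]
    - [0.01,0,-0.002,0,0,0,0]
    - [0.01,0,0.002,0,0,0,0]
    - [0.01,0,0.006,0,0,0,0]
    - [0.01,0,0.008,0,0,0,0]
    - [0.01,0,0.008,0,0,0,0]

```text
time_s: 9.88
position: [0.5683, -0.036, 0.1494]
tcp_rot: [[-0.969, 0.247, 0.006], [0.247, 0.969, -0.002], [-0.006, -0.0, -1.0]]
force: [-3.9, 1.6, 22.7]
opening: 0.201
grasp_force: 30.0
```

```bash
python3 - <<'E'
from h import *
go([.5669,-.0356,.141],165.7); s=bot.read_state();R=np.array(s['tcp_rot']);print(R.T@s['force'],R.T@s['moment'])
E
```

```text
t 9.8833 pos [ 0.5683 -0.036   0.1494] yaw 165.72 F [-3.9  1.6 22.7] op 0.20143989390095723 29.990663956850767 q [-14.9  32.3  94.9  -0.   52.5 -90.6]
inc [0.0051 0.     0.0278] [-0.0001  0.0018  0.0001] rows 0.2036586805272388 0.04651766228664566
[  4.07938268   0.55120448 -22.76229209] [-0.03339163  0.40812592  0.01125679]
```

Still on the rim, so I'll back off and measure the screw in the same wrist view as the key.

Request:
move_arm:
  increments:
    - [0,0,-0.06,0,0,0,0]
    - [0,0,-0.12,0,0,0,0]
    - [-0.08,0,-0.12,0,0,0,0]
    - [-0.16,0,-0.12,0,0,0,0]
    - [-0.23,0,-0.12,0,0,0,0]
    - [-0.23,0,-0.12,0,0,0,0]
    - [-0.23,0,-0.12,0,0,0,0]
    - [-0.23,0,-0.12,0,0,0,0]
    - [-0.23,0,-0.12,0,0,0,0]

```text
time_s: 10.63
position: [0.6313, -0.0519, 0.18]
tcp_rot: [[-0.969, 0.247, -0.004], [0.247, 0.969, 0.001], [0.004, 0.0, -1.0]]
force: [0.1, 0.6, -2.9]
opening: 0.204
grasp_force: 30.0
```

```bash
python3 - <<'E'
from h import *
import pickle
go([.57,-.0356,.18],165.7)
c=cap("wrist");s=bot.read_state();pickle.dump((c,s['position'],s['tcp_rot']),open('w.pkl','wb'))
i=c['image'];R=np.array(s['tcp_rot']);p=np.array(s['position'])
u=proj(c,[[.57,-.036,.066]])[0];k=proj(c,[p+R@[0.021,0,.048]])[0];print(u,k)
x0,y0=int(min(u[0],k[0])-60),max(0,int(u[1]-50));x0=max(0,x0);print(x0,y0)
im=cv2.resize(i[y0:y0+150,x0:x0+200],None,fx=4,fy=4,interpolation=cv2.INTER_CUBIC)
cv2.imwrite('pics/i.png',cv2.convertScaleAbs(im,alpha=1.0))
E
```

```text
t 10.6333 pos [ 0.6313 -0.0519  0.18  ] yaw 165.72 F [ 0.1  0.6 -2.9] op 0.20351272021305666 29.99758000485599 q [-14.8  34.4  83.6   0.   62.2 -90.5]
inc [0.2114 0.0022 0.0008] [ 0.     -0.0013  0.0001] rows 1.5209446013122365 0.03237879583155844
[252.99816147 115.67693561] [252.62866026 189.4445369 ]
192 65
```

View pics/i.png

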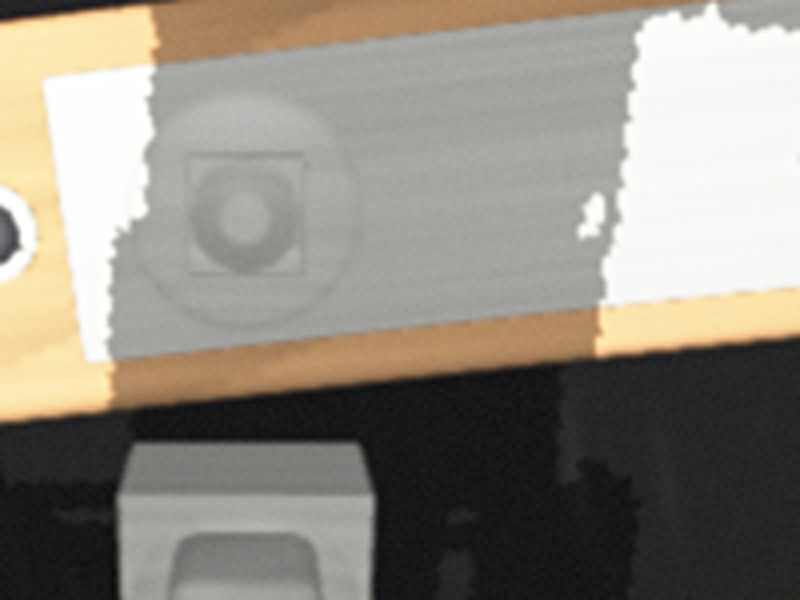

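The head sits exactly square to the key: head corners run (188,155)–(305,273) in the crop, and the socket front edge is at y=444/495. Now the relative offset.

```bash
python3 - <<'E'
from h import *
import pickle
c,p,R=pickle.load(open('w.pkl','rb'));p=np.array(p);R=np.array(R)
f=lambda x,y:np.array([(x+.5)/4-.5+192,(y+.5)/4-.5+65])
tl=lambda px,z:R.T@(at(c,px,z)-p)
print('eye tool',R.T@(np.array(c['eye'])-p))
zm=p[2]-.078;zt=p[2]-.048
for a,z in(((130,444),zm),((362,444),zm),((117,495),zt),((375,495),zt)):print('key',tl(f(*a),z)*1e3)
for z in(.072,.063):
    for a in((188,155),(305,155),(305,273),(188,273)):print('head',z,tl(f(*a),z)*1e3)
print('tip',tl(f(245,215),.078)*1e3,'flange',tl(f(245,210),.063)*1e3)
E
```

```text
eye tool [ 8.47166685e-02 -6.14393866e-05 -1.50983625e-01]
key [ 22.22228763 -21.35527005  78.06679508]
key [22.26588444 22.0992804  78.0686202 ]
key [ 21.69922076 -20.939977    48.06509039]
key [21.74047905 21.59655278 48.06687267]
head 0.072 [ 73.35294899 -11.1701646  108.54838611]
head 0.072 [ 73.38052963  12.05338994 108.54937447]
head 0.072 [ 50.04448867  12.39370196 108.47874654]
head 0.072 [ 50.01789977 -11.43826554 108.47773747]
head 0.063 [ 72.95893123 -11.55534085 117.5472196 ]
head 0.063 [ 72.98746819  12.47345116 117.54824223]
head 0.063 [ 48.84228949  12.82556292 117.47516539]
head 0.063 [ 48.81477866 -11.83273774 117.47412134]
tip [ 62.17406457   0.15260296 102.51495987] flange [ 61.86260991   0.1640261  117.51408624]
```

Request:
move_arm:
  increments:
    - [0.1,0,0,0,0,0,0]
    - [0.203,0,0,0,0,0,0]
    - [0.203,0,0.02,0,0,0,0]
    - [0.203,0,0.04,0,0,0,0]
    - [0.203,0,0.05,0,0,0,0]
    - [0.203,0,0.05,0,0,0,0]
    - [0.203,0,0.05,0,0,0,0]
    - [0.203,0,0.05,0,0,0,0]

```text
time_s: 11.35
position: [0.5752, -0.0378, 0.1662]
tcp_rot: [[-0.969, 0.247, 0.001], [0.247, 0.969, -0.0], [-0.001, -0.0, -1.0]]
force: [-0.5, 0.8, -3.2]
opening: 0.204
grasp_force: 30.0
```

```bash
python3 - <<'E'
from h import *
go([.5722,-.0368,.141],165.7)
E
```

```text
t 11.35 pos [ 0.5752 -0.0378  0.1662] yaw 165.7 F [-0.5  0.8 -3.2] op 0.20370152858877386 29.998964834958315 q [-14.9  31.4  93.    0.   55.6 -90.6]
inc [0.0105 0.0009 0.0839] [-0.      0.0003  0.    ] rows 0.6086413868723108 0.008744884137978276
```

```bash
python3 - <<'E'
from h import *
import pickle
c,p,R=pickle.load(open('w.pkl','rb'));p=np.array(p);R=np.array(R);print(p,p+R@[.061,.0001,0],R[:,2])
go(p+R@[.061,.0001,0],165.7);print(bot.read_state()['qvel'])
E
```

```text
[ 0.63160091 -0.05195302  0.18032628] [ 0.57251061 -0.03680995  0.18051093] [-2.92397276e-03  7.84426281e-04 -9.99995418e-01]
t 11.35 pos [ 0.5752 -0.0378  0.1662] yaw 165.7 F [-0.5  0.8 -3.2] op 0.20370152858877386 29.998964834958315 q [-14.9  31.4  93.    0.   55.6 -90.6]
inc [ 0.0094  0.0011 -0.0478] [-0.      0.0003  0.    ] rows 0.35029054277802 0.008744884137978276
[ 0.07913833 -0.22539765  0.27593566  0.03648294  0.10552531  0.02287509]
```

Request:
move_arm:
  increments:
    - [0.009,0.001,0,0,0,0,0]
    - [0.009,0.001,0.02,0,0,0,0]
    - [0.009,0.001,0.035,0,0,0,0]
    - [0.009,0.001,0.045,0,0,0,0]
    - [0.009,0.001,0.05,0,0,0,0]
    - [0.009,0.001,0.055,0,0,0,0]
    - [0.009,0.001,0.06,0,0,0,0]
    - [0.009,0.001,0.06,0,0,0,0]

```text
time_s: 12.02
position: [0.5716, -0.0365, 0.1478]
tcp_rot: [[-0.969, 0.247, -0.0], [0.247, 0.969, 0.0], [0.0, -0.0, -1.0]]
force: [0.6, -0.2, -4.2]
opening: 0.21
grasp_force: 30.0
```

```bash
python3 - <<'E'
from h import *
go([.5725,-.0368,.141],165.7); s=bot.read_state();R=np.array(s['tcp_rot']);print(R.T@s['force'],R.T@s['moment'])
E
```

```text
t 12.0167 pos [ 0.5716 -0.0365  0.1478] yaw 165.71 F [ 0.6 -0.2 -4.2] op 0.21015856343019715 29.99897327274084 q [-14.8  32.7  94.3  -0.   53.  -90.5]
inc [-0.0032 -0.0001  0.0225] [-0.     -0.0001  0.    ] rows 0.1636270288130437 0.003460989882854094
[-0.64618127 -0.09085502  4.19939309] [-0.13452078 -0.10847488  0.00889742]
```

No contact at z 0.1478, which is below the earlier stop, so the head is entering the socket. Continuing down.

Request:
move_arm:
  increments:
    - [-0.003,0,0.005,0,0,0,0]
    - [-0.003,0,0.01,0,0,0,0]
    - [-0.003,0,0.014,0,0,0,0]
    - [-0.003,0,0.018,0,0,0,0]
    - [-0.003,0,0.021,0,0,0,0]
    - [-0.003,0,0.023,0,0,0,0]
    - [-0.003,0,0.023,0,0,0,0]

```text
time_s: 12.6
position: [0.5725, -0.0368, 0.1413]
tcp_rot: [[-0.969, 0.247, 0.0], [0.247, 0.969, -0.0], [-0.0, -0.0, -1.0]]
force: [0.8, -0.1, -2.3]
opening: 0.206
grasp_force: 30.0
```

```bash
python3 - <<'E'
from h import *
go([.572,-.0368,.141],165.7); s=bot.read_state();R=np.array(s['tcp_rot']);print(R.T@s['force'],R.T@s['moment'])
E
```

```text
t 12.6 pos [ 0.5725 -0.0368  0.1413] yaw 165.71 F [ 0.8 -0.1 -2.3] op 0.206359857378165 29.998744586482644 q [-14.8  33.3  94.4  -0.   52.3 -90.5]
inc [ 0.0017 -0.0006  0.0011] [-0.      0.      0.0001] rows 0.015227735389873284 0.0020136882694886614
[-0.81552135  0.05937815  2.25664296] [-0.10649672 -0.11366383 -0.0155014 ]
```

Request:
move_arm:
  increments:
    - [0,0,0.002,0,0,0,0]
    - [0,0,0.004,0,0,0,0]
    - [0,0,0.006,0,0,0,0]
    - [0,0,0.006,0,0,0,0]
    - [0,0,0.006,0,0,0,0]

```text
time_s: 13.02
position: [0.5727, -0.0368, 0.1411]
tcp_rot: [[-0.969, 0.247, 0.001], [0.247, 0.969, -0.0], [-0.001, -0.0, -1.0]]
force: [-2.7, 0.5, 8.3]
opening: 0.2
grasp_force: 30.0
```

```bash
python3 - <<'E'
from h import *
go([.572,-.0368,.141],165.7); s=bot.read_state();R=np.array(s['tcp_rot']);print(R.T@s['force'],R.T@s['moment'])
E
```

```text
t 13.0167 pos [ 0.5727 -0.0368  0.1411] yaw 165.72 F [-2.7  0.5  8.3] op 0.20045509574338627 29.99833770096302 q [-14.8  33.3  94.4  -0.   52.2 -90.5]
inc [ 0.0024 -0.0008  0.0004] [-0.      0.0004  0.0001] rows 0.01801833808039923 0.009644542105536289
[ 2.75136894 -0.17162629 -8.34115684] [-0.09407151  0.44287843  0.03787057]
```

Seated: z stops at 0.141, as predicted, with light contact. I'll ease the pressure and turn clockwise: about 14° of play plus 60°, so 74° in total.

Request:
move_arm:
  increments:
    - [0,0,-0.003,0,0,0.028,0]
    - [0,0,-0.003,0,0,0.056,0]
    - [0,0,-0.003,0,0,0.083,0]
    - [0,0,-0.003,0,0,0.111,0]
    - [0,0,-0.003,0,0,0.139,0]
    - [0,0,-0.003,0,0,0.167,0]
    - [0,0,-0.003,0,0,0.194,0]
    - [0,0,-0.003,0,0,0.205,0]
    - [0,0,-0.003,0,0,0.205,0]

```text
time_s: 13.77
position: [0.5732, -0.0372, 0.1411]
tcp_rot: [[-0.627, 0.779, 0.002], [0.779, 0.627, -0.001], [-0.002, 0.001, -1.0]]
force: [-0.4, -0.8, 3.0]
opening: 0.203
grasp_force: 30.0
```

```bash
python3 - <<'E'
from h import *
go([.5725,-.0368,.141],91.7); s=bot.read_state();R=np.array(s['tcp_rot']);print(R.T@s['force'],R.T@s['moment'])
E
```

```text
t 13.7667 pos [ 0.5732 -0.0372  0.1411] yaw 128.81 F [-0.4 -0.8  3. ] op 0.2031051833434323 30.004344144836068 q [-14.8  33.3  94.4  -0.   52.1 -53.6]
inc [ 0.0024 -0.001   0.0002] [0.0004 0.0005 0.2061] rows 0.018646159613166725 5.182547134125959
[-0.40076139 -0.76603374 -2.99080949] [ 0.1146966  -0.15080312  0.0604291 ]
```

Request:
move_arm:
  increments:
    - [0,0,0,0,0,0.028,0]
    - [0,0,0,0,0,0.056,0]
    - [0,0,0,0,0,0.083,0]
    - [0,0,0,0,0,0.111,0]
    - [0,0,0,0,0,0.139,0]
    - [0,0,0,0,0,0.167,0]
    - [0,0,0,0,0,0.194,0]
    - [0,0,0,0,0,0.206,0]
    - [0,0,0,0,0,0.206,0]
    - [0,0,0,0,0,0.206,0]

```text
time_s: 14.6
position: [0.5727, -0.0373, 0.1409]
tcp_rot: [[-0.032, 0.999, 0.001], [0.999, 0.032, -0.001], [-0.001, 0.001, -1.0]]
force: [-1.4, -0.9, 4.6]
opening: 0.202
grasp_force: 30.0
```

```bash
python3 - <<'E'
from h import *
go([.5725,-.0368,.141],91.7); s=bot.read_state();R=np.array(s['tcp_rot']);print(R.T@s['force'],R.T@s['moment'])
E
```

```text
t 14.6 pos [ 0.5727 -0.0373  0.1409] yaw 91.85 F [-1.4 -0.9  4.6] op 0.20150937781181508 30.01644012518227 q [-14.9  33.3  94.4  -0.1  52.2 -16.7]
inc [ 0.0017 -0.0006 -0.0003] [0.0002 0.0004 0.0008] rows 0.013256189222565211 0.02305301753474091
[-0.89751824 -1.40545152 -4.6364329 ] [ 0.39881896 -0.5436483   0.00667929]
```

Torque dropped back at 74° of tool turn. I'll back the key about 10° within its play so it sits squarer, then release.

Request:
move_arm:
  increments:
    - [0,0,-0.003,0,0,-0.02,0]
    - [0,0,-0.003,0,0,-0.04,0]
    - [0,0,-0.003,0,0,-0.055,0]
    - [0,0,-0.003,0,0,-0.055,0]
    - [0,0,-0.003,0,0,-0.055,0.3]
    - [0,0,-0.003,0,0,-0.055,0.5]
    - [0,0,-0.003,0,0,-0.055,0.7]
    - [0,0,-0.003,0,0,-0.055,0.7]
    - [0,0,-0.003,0,0,-0.055,0.7]
    - [0,0,-0.003,0,0,-0.055,0.7]

```text
time_s: 15.43
position: [0.5726, -0.0367, 0.1411]
tcp_rot: [[-0.201, 0.979, 0.0], [0.979, 0.201, 0.0], [0.0, 0.0, -1.0]]
force: [0.3, -0.4, 0.3]
opening: 0.571
grasp_force: 0.0
```

```bash
python3 - <<'E'
from h import *
go([.5725,-.0368,.141],101.7)
E
```

```text
t 15.4333 pos [ 0.5726 -0.0367  0.1411] yaw 101.62 F [ 0.3 -0.4  0.3] op 0.5705985693509462 0.0 q [-14.8  33.3  94.4   0.   52.3 -26.5]
inc [-0.0002 -0.0005  0.0003] [ 0.0001 -0.     -0.0004] rows 0.004338000520211307 0.011047546029915376
```

Request:
move_arm:
  increments:
    - [0,0,-0.05,0,0,0,0.7]
    - [0,0,-0.13,0,0,0,0.7]
    - [0,0,-0.25,0,0,0,0.7]
    - [0,0,-0.35,0,0,0,0.7]
    - [0,0,-0.4,0,0,0,0.7]
    - [-0.12,0,-0.4,0,0,0,0.7]
    - [-0.23,0,-0.4,0,0,0,0.7]
    - [-0.23,0,-0.4,0,0,0,0.7]
    - [-0.23,0,-0.4,0,0,0,0.7]
    - [-0.23,0,-0.4,0,0,0,0.7]

```text
time_s: 16.27
position: [0.5859, -0.104, 0.2607]
tcp_rot: [[-0.201, 0.98, -0.001], [0.98, 0.201, 0.001], [0.001, -0.001, -1.0]]
force: [1.2, 0.1, -0.5]
opening: 0.704
grasp_force: 0.0
```

```bash
python3 - <<'E'
from h import *
go([.5725,-.0368,.141],101.7)
c=cap("wrist");i=c['image'].copy()
u=proj(c,[[.5725,-.037,.1]])[0];print(u)
x0,y0=max(0,int(u[0]-100)),max(0,int(u[1]-75))
cv2.imwrite('pics/j.png',cv2.resize(i[y0:y0+150,x0:x0+200],None,fx=4,fy=4,interpolation=cv2.INTER_CUBIC))
E
```

```text
t 16.2667 pos [ 0.5859 -0.104   0.2607] yaw 101.58 F [ 1.2  0.1 -0.5] op 0.7042557971050644 0.0 q [-20.8  26.2  84.7   0.   69.2 -32.4]
inc [0.228  0.0016 0.3993] [-0.0003 -0.0004 -0.0006] rows 3.3079266236146836 0.020992872388005977
[253.07177869 106.25165085]
```

View pics/j.png

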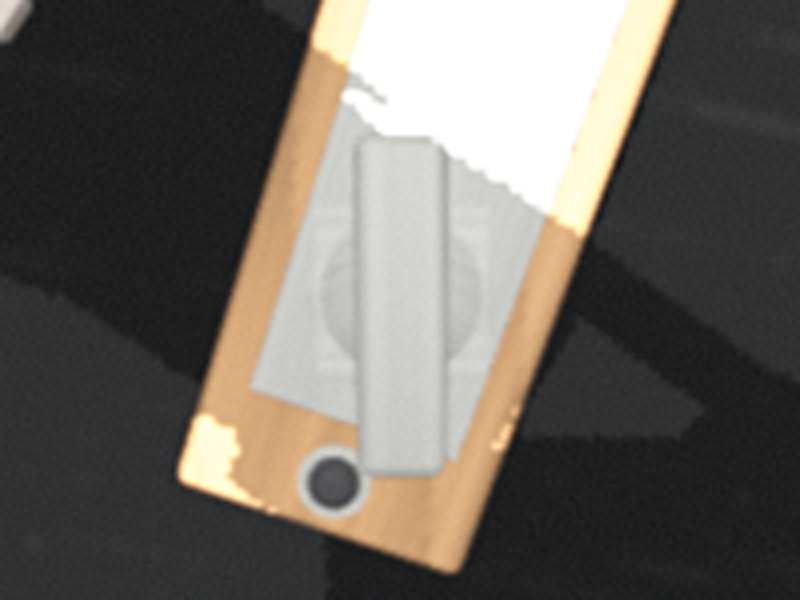

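The key stands upright and level over the screw, bar centred at (400,305) with the socket square around it, and the gripper is clear. Hand in.

```bash
python3 -c "
from h import *
print(workorder.hand_in())"
```

```text
the job is handed in; nothing more can be done
None
```

The square-socket key is standing upright and clear of the gripper on the proud screw, which I turned clockwise by an estimated 60° (74° of tool turn less about 14° of play, not measured directly); the job was handed in at about 16 s and returned no verdict, and the first try at seating the key caught on the head's edge (up to about 23 N), after which the head still lined up square with the key.

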